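# Index the sample wheel and swing the reader over the red-capped tube

## Robot

A 7-joint arm with a two-finger parallel gripper is mounted at the origin on a cart in front of the work surface, level with it; the furniture and walls round the work are solid. World frame = base frame: x ahead of the robot, y to its left, z up, the work surface at z = 0. Lengths are in m, angles in rad, forces in N, time in s.
With the tool pointing down it reaches from about 0.425 to 0.925 m from the base axis. Payload 6.8 kg.
Tool frame: the origin (TCP) lies midway between the tips of the shut fingers; the grasp point (between the pads) lies r.grip_point_offset behind it (r.grip_point_offset is the distance from the TCP to the grasp point, in m); z points along the fingers, y is the line along which they close (so a half turn about z gives the same grasp; the last joint's range is limited). The gripper opens to 85 mm and grips with 20 to 120 N. Pads are 22 mm wide; open, the fingers measure 114 mm over their backs; the gripper's body (76 mm by 85 mm) begins 54 mm behind the grasp point. The pads swing forward as they close: fully open they stand 13 mm farther back than shut.
Start: joints at [-1.258, 0.477, 0.022, 1.555, -0.011, 1.109, -0.083], TCP at [0.276, 0.616, 0.231] pointing down, gripper open.
Joint ranges: [-2.96, 2.96], [-0.34, 2.1], [-1.41, 1.46], [0.24, 2.44], [-1.37, 4.51], [0.17, 1.92], [-2.96, 2.96]. Speed limits (rad/s): [2.39, 2.39, 3.14, 3.14, 3.14, 3.14, 3.14].

## Interface

Orientations are given as a rotation vector (axis times angle).
In Python, from bench import r gives the robot as it stands. The module is installed in compiled form; this text tells all that it offers.
- The arm moves only by the shell command python3 -m crank 'ROWS' [FORCE]. ROWS is JSON, a list of rows, each a list of 5 numbers: the shift along the world's x, y, z in units of 200 mm (1.0 is 200 mm), then the turn about the world's z in units of 45 degrees (1.0 is 45 degrees), then the opening, from -1 (shut) to 1 (fully open). In form: [[dx, dy, dz, turn, jaw], ...]. A call has 1 to 8 rows; each row shifts and turns the commanded pose from where the row before left it; what a row does not reach is not made up. A row lasts 1/12 s, in which the tool goes at most 41.7 mm and 7.16 degrees, less where a joint would pass 70% of its speed; a pose out of reach is approached as far as the arm can. A call with a number of a shift or a turn outside -1 to 1 is refused whole. A call with a gripper value outside its range is refused whole. The fingers move at their own pace and stop on an object; FORCE is the grip in N (left out, the last holds). Time passes only in rows, so rows that do not move let the fingers close. It gives the time, the measured TCP pose, the force, the opening and the grip force at its end, in the units of the state.
- r.get_obs(): the state, without advancing time (a new reading comes with each control period).
- r.grab_frame(name): name is "scene" or "side" or "wrist"; returns the picture (400x640x3 uint8, blue, green, red); there is no depth.
- r.camera_model(name): a dict with "fx", "fy", "cx", "cy" (pixels), "R" (3x3) and "t" (3): a world point X has camera coordinates R X + t. Camera axes: x right, y down, z forward; pixel columns grow to the right and rows downward; lengths in m; the calibration is good to about 2 mm. A picture is of the moment at which its call begins: read the wrist's pose just before it. camera_model takes no time and is no camera call; for the wrist camera it gives the pose at the moment of the call.
- r.hand_in(): hands the job in; it is judged then, once.
The state is a dict: "clock": time; "joints": joint angles; "qvel": joint speeds; "tau": joint torques, N m; "tcp_pos": TCP position; "orientation": TCP orientation; "contact_force": force on the tool from outside, world axes, zero at the start; "moment": the same for the moment, N m; "grip_width": finger opening in m; "gripper_force": force on a finger pad.
Only numpy, scipy, OpenCV 4.12 (cv2) and the standard library are available. Lean on these libraries where they do the work, as an engineer would, in place of code of your own. Each camera call takes 0.05 s, during which the arm holds its last target. There are 200 camera calls.

## Task

Using a fingertip on its spokes, push the sample wheel round until the red-capped tube stands at the reading place: the point straight between the wheel's centre and the upright post, where the reader head comes to rest. Then, also with a fingertip, push the yellow reader arm round its post to its stop, so that the black reader head is over the red-capped tube. Leave all tubes and the vial seated in their holders and do not touch them, and do not disturb the things lying around.

Things in the scene. Friction and masses are not known exactly. Their poses are not given: they have to be found in the camera images.
- stand: Fixed grey stand of the sample wheel. Origin on the work surface under the wheel's axis, z up; +x points from the axis to the upright steel post (8 mm radius, 150 mm from the axis, joined to the round foot, 72 mm radius and 14 mm high, by a flat strap 12 mm high). A microscope 0.4 m high stands to its right, eyepieces towards the robot, a low heater block to its left.
- wheel: The sample wheel, turning about its vertical axis; origin on the axis at the work surface, z up, x along one of its six spokes (60 degrees apart), turning with the wheel. Turns freely either way by more than a full turn and stays where it is left (friction about 0.12 N m, no spring, no detent).
- wheel_center (a point): On the wheel's axis, z = 42 mm. Wheel: aluminium disc, 56 mm radius, z = 36 to 48 mm; six white holders (20 mm high) at 38 mm radius; in line with them six level steel spokes (10 mm thick, axis at z = 42 mm) out to black balls (18 mm, centres at 123 mm radius). Below the spokes, beyond 75 mm radius, is only the bare worktop, and the strap on the stand's +x side.
- reading_place (a point): Point fixed in the stand, on its +x side at 38 mm from the wheel's axis, at the height of the holder floors (z = 51 mm): the foot of the tube must stand here to be read.
- reader (a joint): Angle of the reader arm about the post (rad): 0 at its hard stop, head over the reading place; grows as the arm swings clockwise seen from above, towards the stand's +y side (limit 1.25, starts at 0.75 to 1.1). Stays where it is left (friction about 0.1 N m). The arm is a yellow bar 16 mm wide, z = 121 to 135 mm, from the post to the head.
- reader_pivot (a point): Point on the arm's pivot axis, in the middle of the bar's height (z = 128 mm).
- reader_head (a point): Centre of the underside of the black reader head (cylinder 28 mm in diameter, z = 107 to 135 mm), 112 mm from the pivot.
- red_tube: Small white tube with a red cap, 13 mm in diameter, 48 mm high, standing loose in a holder of the wheel; origin at the centre of its foot (its top is at z = 99 mm). Which holder varies. This one is to be read.
- green_tube: Like it, with a green cap; another holder.
- yellow_tube: Like it, with a yellow cap; another holder.
- amber_vial: Amber vial with white cap, 22 mm in diameter, 44 mm high, in the widest holder; origin at the centre of its foot.
- pink_box: Pink carton 55 x 75 x 24 mm lying on the worktop near the robot; origin at the centre of its underside. Bystander.
- dropper_bottle: White dropper bottle with red tip, 35 x 33 x 104 mm, standing between the microscope and the wheel, far side; origin at the centre of its underside. Bystander.

How it is judged:
On the way, in this order (a step that is already met when the one before it is completed fails the run):
1. the red-capped tube stands at the reading place, the reader arm still parked aside, and the wheel is at rest (horizontal distance between red_tube and reading_place below 0.006 m and value of joint reader above 0.4 rad and angular speed of wheel below 0.05 rad/s), for 0.3 s.
2. the reader head is over the red-capped tube (horizontal distance between red_tube and reading_place below 0.006 m and value of joint reader below 0.06 rad and horizontal distance between reader_head and red_tube below 0.009 m), for 0.2 s.
At the end, for the whole second after the job is handed in: The red-capped tube's foot is within 6 mm (seen from above) of the reading place, the reader arm is within 0.06 rad of its stop with its head within 9 mm of over the tube, wheel and arm are at rest, and all tubes and the vial are still seated upright in their holders (all of step 2 and angular speed of wheel below 0.05 rad/s and velocity of joint reader between -0.05 and 0.05 rad/s and angle between each of red_tube, green_tube, yellow_tube, amber_vial's own z axis and vertical below 0.3 rad and height (world z) of each of red_tube, green_tube, yellow_tube, amber_vial below 0.06 m); the robot touches nothing.
It fails at once if a tube or the vial is lifted or tipped out of its holder (height (world z) of any of red_tube, green_tube, yellow_tube, amber_vial above 0.063 m or angle between any of red_tube, green_tube, yellow_tube, amber_vial's own z axis and vertical above 0.4 rad).
It fails at once if the robot touches a tube or the vial (contact force between any of the fingers, the arm and red_tube above 1 N or contact force between any of the fingers, the arm and green_tube above 1 N or contact force between any of the fingers, the arm and yellow_tube above 1 N or contact force between any of the fingers, the arm and amber_vial above 1 N).
It fails at once if a thing lying around is moved by more than 20 mm (distance of any of pink_box, dropper_bottle from where it was at the start of the episode above 0.02 m).
It also fails if it takes over 67 s, if anything falls off the work surface, if the arm or the gripper's body presses on something with over 40 N, if the wrist force passes 120 N, or if a joint passes its speed limit or range.

## Working session

There is one attempt and no reset: what is moved stays moved. The work goes in short steps, Python scripts to look and compute and a shell command to move; the robot and the scene stay as the last step left them, time stands still between calls to the robot, and variables do not carry over. Pictures are saved under pics/ and viewed, at most 11 in all, crops included, and the job is handed in when it is done.

```bash
mkdir -p pics
python3 - <<'E'
from bench import r
import cv2,numpy as np
o=r.get_obs();print(o['clock'],o['tcp_pos'],o['orientation'],o['grip_width'],r.grip_point_offset)
for n in("scene","side"):
    cv2.imwrite(f'pics/{n}0.png',r.grab_frame(n)); m=r.camera_model(n);print(n,m)
E
```

```text
0.0 [0.27552077 0.61554392 0.23029996] [-6.56082283e-01 -3.07209543e+00  2.92479172e-03] 0.08554074610584297 0.0187
scene {'fx': 460.0420910096663, 'fy': 460.0420910096663, 'cx': 321.5721992984313, 'cy': 204.58392893253531, 'R': array([[ 0.7430782 , -0.66897724,  0.01744259],
       [-0.44298738, -0.51125818, -0.73646266],
       [ 0.50159443,  0.5395225 , -0.67625328]]), 't': array([-0.18298214,  0.41546786,  0.68430645])}
side {'fx': 412.4645230803084, 'fy': 412.4645230803084, 'cx': 323.8473555895056, 'cy': 202.8876329384466, 'R': array([[-0.96154896, -0.27409336,  0.01721711],
       [-0.13693311,  0.42414544, -0.89518153],
       [ 0.23806075, -0.86311846, -0.44536906]]), 't': array([0.54494871, 0.04057056, 0.98213417])}
```

View pics/scene0.png

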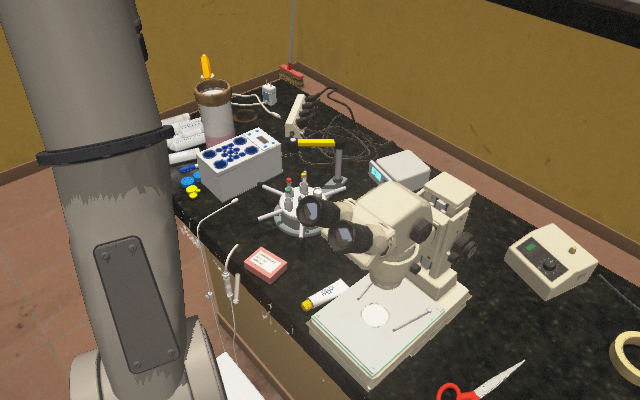

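View pics/side0.png

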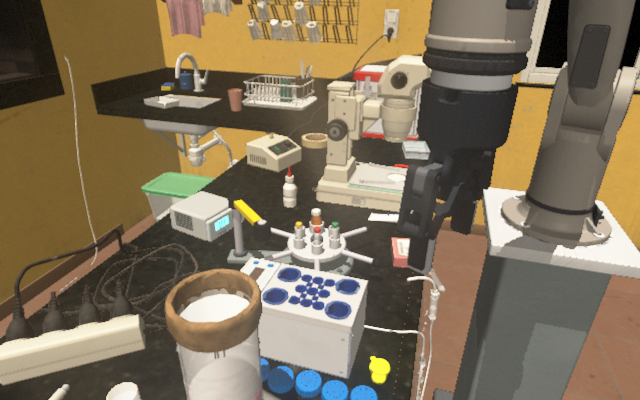

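The wheel is at about (303,205) in the scene view and (317,243) in the side view. In the side view the caps are yellow (299,226), red (317,231), green (335,226) and the vial (316,214), with the post near (238,240). Next I'll enlarge both views.

```bash
python3 - <<'E'
import cv2,numpy as np
a=cv2.imread('pics/side0.png')[185:295,215:395]; b=cv2.imread('pics/scene0.png')[125:255,245:365]
cv2.imwrite('pics/c1.png',cv2.resize(a,None,fx=4.4,fy=4.4,interpolation=cv2.INTER_CUBIC))
cv2.imwrite('pics/c2.png',cv2.resize(b,None,fx=4.5,fy=4.5,interpolation=cv2.INTER_CUBIC))
E
cat > h.py <<'E'
import numpy as np,cv2
from bench import r
def ray(n,u,v,m=None):
    m=m or r.camera_model(n); d=m['R'].T@np.array([(u-m['cx'])/m['fx'],(v-m['cy'])/m['fy'],1]); return -m['R'].T@m['t'],d
def plane(n,u,v,z,m=None):
    c,d=ray(n,u,v,m); return c+d*(z-c[2])/d[2]
def proj(n,X,m=None):
    m=m or r.camera_model(n); p=m['R']@np.array(X)+m['t']; return m['fx']*p[0]/p[2]+m['cx'],m['fy']*p[1]/p[2]+m['cy']
def tri(*rs):
    A=[];b=[]
    for c,d in rs:
        d=d/np.linalg.norm(d);P=np.eye(3)-np.outer(d,d);A.append(P);b.append(P@c)
    A=np.vstack(A);b=np.hstack(b);x=np.linalg.lstsq(A,b,rcond=None)[0];return x,np.linalg.norm(A@x-b)
E
```

```text
(no output)
```

View pics/c1.png

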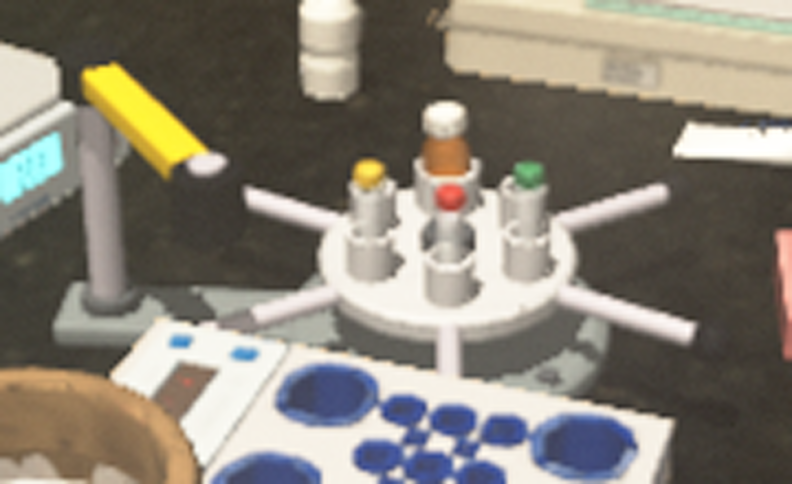

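View pics/c2.png

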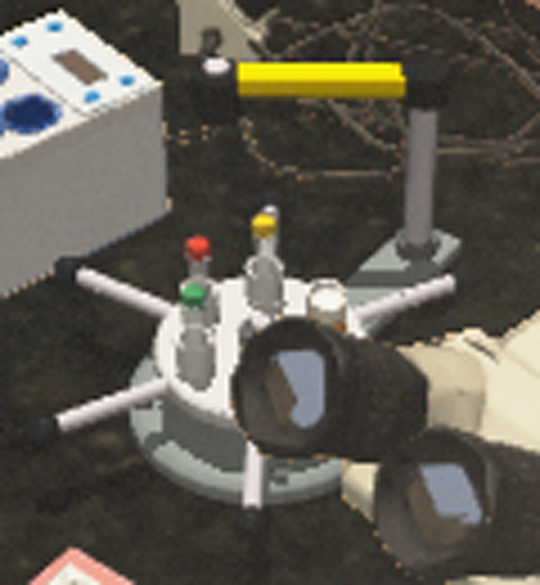

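Side crop: the caps are red (451,196), yellow (369,173), green (530,175) and the vial (446,118). The spoke ends are at (248,197), (232,320), (710,337) and (668,190), and the post base is at (107,300). Scene crop: red (198,246), yellow (264,225), green (194,292), vial (328,297), post base (420,248), head top (216,66), with balls at (68,268), (42,427) and (252,512).

Run:
```python
from h import *
np.set_printoptions(precision=4,suppress=True)
S=lambda x,y:('side',215+(x+.5)/4.4-.5,185+(y+.5)/4.4-.5)
C=lambda x,y:('scene',245+(x+.5)/4.5-.5,125+(y+.5)/4.5-.5)
P=dict(red=(S(451,197),C(198,248)),yel=(S(369,173),C(264,225)),grn=(S(530,175),C(194,292)),vial=(S(446,118),C(328,297)),postbase=(S(107,300),C(418,250)),headtop=(S(207,164),C(217,66)),ballR=(S(710,337),C(68,268)),ball2=(S(676,188),C(42,427)))
X={}
for k,(a,b) in P.items():
    x,e=tri(ray(*a),ray(*b));X[k]=x;print(k,x,e)
for k in('red','yel','grn'): print(k, plane(*P[k][0],.094),plane(*P[k][1],.094))
for k in('ballR','ball2'): print(k, plane(*P[k][0],.042),plane(*P[k][1],.042))
print(plane(*S(250,197),.042),'farleft spoke')
print('postbase z.014',plane(*P['postbase'][0],.014),plane(*P['postbase'][1],.014))
```

```text
red [0.4757 0.3716 0.0968] 0.001278525799228822
yel [0.5132 0.3636 0.0971] 0.0010986167401033822
grn [0.4506 0.3449 0.0976] 0.0027779030609767635
vial [0.5004 0.3008 0.0945] 0.003351742370964653
postbase [0.6344 0.369  0.0132] 0.0011086247240532328
headtop [0.5485 0.4435 0.1381] 0.001655378580873299
ballR [0.3884 0.404  0.0883] 0.04177012125910462
ball2 [0.3706 0.3339 0.0847] 0.030381549343299515
red [0.476  0.3679 0.094 ] [0.4789 0.3747 0.094 ]
yel [0.5142 0.3593 0.094 ] [0.5167 0.3669 0.094 ]
grn [0.45   0.3406 0.094 ] [0.4555 0.3491 0.094 ]
ballR [0.3678 0.3588 0.042 ] [0.4529 0.4578 0.042 ]
ball2 [0.4033 0.2421 0.042 ] [0.3694 0.3662 0.042 ]
[0.5896 0.31   0.042 ] farleft spoke
postbase z.014 [0.6347 0.3694 0.014 ] [0.6326 0.3679 0.014 ]
```

Run:
```python
from h import *
np.set_printoptions(precision=3,suppress=True)
for n,u,v in(('scene',312,212),('scene',345,240),('scene',330,200),('scene',405,215)):
    print(u,v,[plane(n,u,v,z) for z in(.2,.25,.3,.35,.4)])
print('scope base',[plane('scene',*p,.03) for p in((310,325),(375,375),(470,292),(345,290))])
print('pink',[plane('scene',*p,.024) for p in((244,264),(262,247),(287,263),(270,280))])
print('heater',[plane('side',*p,.1) for p in((275,262),(366,283),(360,325),(262,310))],[plane('scene',*p,.1) for p in((197,152),(281,142),(202,166))])
print('bottle',plane('side',291,206,0), 'scope side',[plane('side',*p,.03) for p in((318,200),(405,208))])
```

```text
312 212 [array([0.375, 0.174, 0.2  ]), array([0.34 , 0.134, 0.25 ]), array([0.305, 0.095, 0.3  ]), array([0.27 , 0.055, 0.35 ]), array([0.236, 0.015, 0.4  ])]
345 240 [array([0.372, 0.085, 0.2  ]), array([0.337, 0.053, 0.25 ]), array([0.303, 0.021, 0.3  ]), array([ 0.268, -0.011,  0.35 ]), array([ 0.234, -0.042,  0.4  ])]
330 200 [array([0.421, 0.176, 0.2  ]), array([0.382, 0.136, 0.25 ]), array([0.344, 0.097, 0.3  ]), array([0.305, 0.057, 0.35 ]), array([0.266, 0.017, 0.4  ])]
405 215 [array([0.496, 0.058, 0.2  ]), array([0.451, 0.028, 0.25 ]), array([ 0.405, -0.001,  0.3  ]), array([ 0.36, -0.03,  0.35]), array([ 0.314, -0.06 ,  0.4  ])]
scope base [array([0.29 , 0.081, 0.03 ]), array([ 0.309, -0.066,  0.03 ]), array([ 0.578, -0.072,  0.03 ]), array([0.394, 0.096, 0.03 ])]
pink [array([0.285, 0.287, 0.024]), array([0.342, 0.301, 0.024]), array([0.355, 0.23 , 0.024]), array([0.3  , 0.218, 0.024])]
heater [array([0.506, 0.493, 0.1  ]), array([0.363, 0.503, 0.1  ]), array([0.354, 0.588, 0.1  ]), array([0.481, 0.599, 0.1  ])] [array([0.372, 0.598, 0.1  ]), array([0.554, 0.498, 0.1  ]), array([0.352, 0.542, 0.1  ])]
bottle [0.617 0.122 0.   ] scope side [array([0.546, 0.127, 0.03 ]), array([0.341, 0.106, 0.03 ])]
```

```bash
python3 -m crank '[[0.07,-0.19,0,0,-1],[0.07,-0.19,0,0,-1],[0.07,-0.19,0,0,-1],[0.07,-0.19,0,0,-1],[0.07,-0.19,0,0,-1],[0.07,-0.19,0,0,-1],[0.07,-0.19,0,0,-1],[0.07,-0.19,0,0,-1]]'
```

```text
clock: 0.77
tcp_pos: [0.3878, 0.31, 0.2311]
orientation: [-0.656, -3.072, 0.0]
contact_force: [1.3, 0.8, -0.1]
grip_width: 0.0001
gripper_force: 0.0
```

```bash
python3 -m crank '[[0.02,-0.04,0,0,-1],[0,0,0,0,-1],[0,0,0,0,-1],[0,0,0,0,-1]]'
python3 - <<'E'
from h import *
f=r.grab_frame('wrist');cv2.imwrite('pics/w1.png',f);print(r.camera_model('wrist'))
E
```

```text
clock: 1.1
tcp_pos: [0.3911, 0.3056, 0.2312]
orientation: [-0.653, -3.073, -0.001]
contact_force: [-0.9, 0.2, 0.3]
grip_width: 0.0001
gripper_force: 0.0
{'fx': 336.36723351013535, 'fy': 336.36723351013535, 'cx': 324.1697826023969, 'cy': 199.21924254674937, 'R': array([[ 4.05902319e-01,  9.13916191e-01, -7.10090544e-04],
       [ 8.68609052e-01, -3.85537989e-01,  3.11253551e-01],
       [ 2.84185893e-01, -1.26955329e-01, -9.50326640e-01]]), 't': array([-0.43728223, -0.26158683,  0.30734925])}
```

View pics/w1.png

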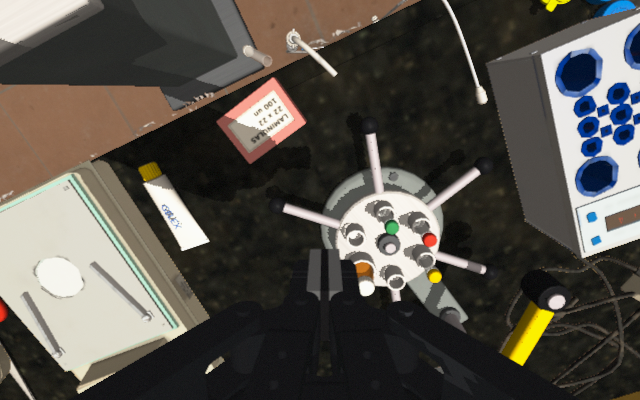

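The wrist view shows balls at (370,125), (486,165), (275,204) and (488,270). The red cap is at (429,240), yellow at (435,277), green at (392,228), and the reader head at (548,297).

```bash
cat >> h.py <<'E'
def fit(B):
    from scipy.optimize import least_squares
    B=np.array(B)[:,:2]
    s=least_squares(lambda c:np.hypot(*(B-c).T)-.123,[.488,.337]).x
    return s,np.degrees(np.arctan2(*(B-s).T[::-1]))%360,np.hypot(*(B-s).T)
E
python3 - <<'E'
from h import *
np.set_printoptions(precision=4,suppress=True)
B=[plane('wrist',*p,.042) for p in((370,125),(486,165),(275,204),(488,270))]
print(fit(B)); X={}
for k,p,s in(('red',(429,240),(451,197)),('yel',(435,276),(369,173)),('grn',(392,228),(530,175)),('hub',(390,243),None),('headtop',(553,301),None)):
    if s: print(k,tri(ray('wrist',*p),ray('side',215+s[0]/4.4,185+s[1]/4.4)))
    print(k,plane('wrist',*p,.135 if k=='headtop' else .097))
E
```

```text
(array([0.4834, 0.3365]), array([166.6003, 105.9237, 227.905 ,  47.4376]), array([0.1213, 0.1247, 0.1238, 0.1221]))
red (array([0.4743, 0.3716, 0.0956]), np.float64(4.090269718887777e-05))
red [0.4735 0.3714 0.097 ]
yel (array([0.5113, 0.3649, 0.0966]), np.float64(0.00020467218363502557))
yel [0.5109 0.3649 0.097 ]
grn (array([0.4487, 0.3451, 0.0962]), np.float64(0.0008558561267381409))
grn [0.449  0.3451 0.097 ]
hub [0.462  0.3383 0.097 ]
headtop [0.5462 0.4429 0.135 ]
```

```bash
python3 -m crank '[[-0.03,0,-0.125,0,-1],[0,0,-0.125,0,-1],[0,0,-0.125,0,-1],[0,0,-0.125,0,-1],[0,0,-0.125,0,-1],[0,0,-0.125,0,-1],[0,0,-0.125,0,-1],[0,0,-0.12,0,-1]]'
python3 - <<'E'
import numpy as np
for t in range(195,125,-7):print(t,np.round([.485+.1*np.cos(np.radians(t)),.3365+.1*np.sin(np.radians(t))],4))
E
```

```text
clock: 1.82
tcp_pos: [0.3848, 0.3058, 0.0308]
orientation: [-0.652, -3.073, -0.001]
contact_force: [0.1, 0.7, 0.1]
grip_width: -0.0001
gripper_force: 0.0
195 [0.3884 0.3106]
188 [0.386  0.3226]
181 [0.385  0.3348]
174 [0.3855 0.347 ]
167 [0.3876 0.359 ]
160 [0.391  0.3707]
153 [0.3959 0.3819]
146 [0.4021 0.3924]
139 [0.4095 0.4021]
132 [0.4181 0.4108]
```

```bash
python3 -m crank '[[0,0.05,0,0,-1],[0,0.05,0,0,-1],[0,0.05,0,0,-1],[0.005,0.05,0,0,-1],[0.01,0.05,0,0,-1],[0.015,0.05,0,0,-1],[0.02,0.05,0,0,-1],[0.025,0.05,0,0,-1]]';python3 -m crank '[[0.03,0.04,0,0,-1],[0.03,0.04,0,0,-1],[0.035,0.04,0,0,-1],[0.035,0.035,0,0,-1],[0,0,0,0,-1]]'
python3 - <<'E'
from h import *
cv2.imwrite('pics/w2.png',r.grab_frame('wrist'))
cv2.imwrite('pics/s2.png',cv2.resize(r.grab_frame('side')[185:295,215:395],None,fx=4.4,fy=4.4,interpolation=cv2.INTER_CUBIC))
E
```

```text
clock: 2.48
tcp_pos: [0.4012, 0.3851, 0.0328]
orientation: [0.656, 3.072, 0.0]
contact_force: [1.0, -2.1, 0.2]
grip_width: -0.0003
gripper_force: 1.0
clock: 2.9
tcp_pos: [0.4284, 0.4172, 0.0324]
orientation: [0.656, 3.071, 0.004]
contact_force: [0.7, -0.1, -0.1]
grip_width: 0.0002
gripper_force: 0.0
```

View pics/s2.png

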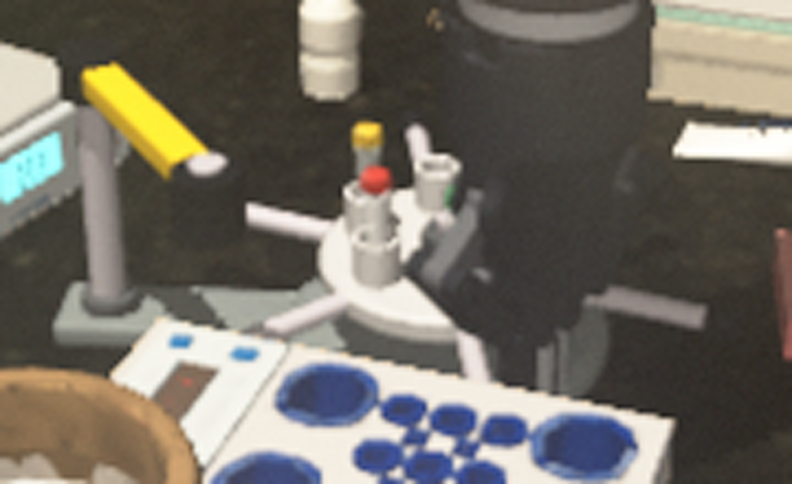

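The red cap is now at (376,181) in the crop, so the wheel has turned about halfway. I'll get the angle and lift.

```bash
python3 - <<'E'
from h import *
x=plane('side',215+376/4.4,185+181/4.4,.0965);print(x,np.degrees(np.arctan2(x[1]-.3365,x[0]-.485)))
E
python3 -m crank '[[-0.005,-0.005,0.1,0,-1],[-0.01,-0.02,0.15,0,-1],[-0.03,-0.05,0.15,0,-1],[-0.03,-0.1,0.1,0,-1],[-0.05,-0.15,0,0,-1],[-0.05,-0.15,0,0,-1],[-0.05,-0.1,0,0,-1]]'
python3 - <<'E'
from h import *
cv2.imwrite('pics/w3.png',r.grab_frame('wrist'))
E
```

```text
[0.50667381 0.36998988 0.0965    ] 57.090061292757376
clock: 3.58
tcp_pos: [0.3811, 0.2971, 0.1327]
orientation: [0.659, 3.071, -0.0]
contact_force: [-0.2, -0.6, -0.1]
grip_width: 0.0002
gripper_force: 0.0
```

View pics/w3.png

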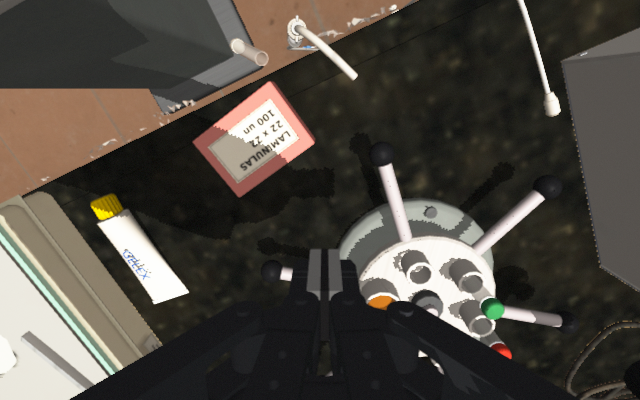

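The balls are now at (381,153), (547,187), (272,270) and (569,320). The pink box is unmoved.

Run:
```python
from h import *
np.set_printoptions(precision=4,suppress=True)
B=[plane('wrist',*p,.042) for p in((381,153),(547,187),(272,270),(569,320))]
print(fit(B),B)
```

```text
(array([0.4828, 0.3316]), array([174.397 , 114.8466, 233.86  ,  56.1383]), array([0.1235, 0.1225, 0.1224, 0.1229])) [array([0.3599, 0.3436, 0.042 ]), array([0.4314, 0.4427, 0.042 ]), array([0.4107, 0.2327, 0.042 ]), array([0.5513, 0.4336, 0.042 ])]
```

```bash
python3 -m crank '[[0.01,0,-0.1,0,-1],[0.01,0,-0.1,0,-1],[0,0,-0.1,0,-1],[0,0,-0.1,0,-1],[0,0,-0.1,0,-1],[0,0.05,0,0,-1],[0,0.05,0,0,-1],[0,0.05,0,0,-1]]'; python3 -m crank '[[0,0.05,0,0,-1],[0.01,0.05,0,0,-1],[0.015,0.05,0,0,-1],[0.02,0.05,0,0,-1],[0.025,0.05,0,0,-1],[0.025,0.05,0,0,-1],[0.01,0.03,0,0,-1],[0,0,0,0,-1]]'
python3 - <<'E'
from h import *
cv2.imwrite('pics/w4.png',r.grab_frame('wrist'))
f=r.grab_frame('side');cv2.imwrite('pics/s4.png',f)
h=cv2.cvtColor(f[185:295,215:395],cv2.COLOR_BGR2HSV)
for n,m in(('red',((h[...,0]<8)|(h[...,0]>172))&(h[...,1]>150)&(h[...,2]>90)),('grn',(h[...,0]>50)&(h[...,0]<85)&(h[...,1]>120)),('yel',(h[...,0]>20)&(h[...,0]<32)&(h[...,1]>150))):
    q=cv2.connectedComponentsWithStats(m.astype(np.uint8))
    for s,c in zip(q[2][1:],q[3][1:]):
        if s[4]>6: x=plane('side',c[0]+215,c[1]+185,.0965);print(n,s[4],c+[215,185],x,np.degrees(np.arctan2(x[1]-.335,x[0]-.4845)))
E
```

```text
clock: 4.3
tcp_pos: [0.386, 0.3318, 0.0332]
orientation: [0.656, 3.072, 0.002]
contact_force: [-0.2, -1.3, -0.5]
grip_width: -0.0001
gripper_force: 0.6
clock: 4.97
tcp_pos: [0.4073, 0.3984, 0.0323]
orientation: [0.655, 3.072, 0.003]
contact_force: [-0.1, -0.2, -0.7]
grip_width: -0.0
gripper_force: 0.0
red 29 [296.72413793 217.65517241] [0.52356738 0.34193213 0.0965    ] 10.061853313048557
yel 324 [246.30555556 211.16049383] [0.62379183 0.3466871  0.0965    ] 4.796093151409999
yel 27 [308.40740741 210.07407407] [0.51223007 0.30612111 0.0965    ] -46.162596624110265
```

```bash
python3 -m crank '[[-0.01,-0.02,0.1,0,-1],[-0.02,-0.03,0.15,0,-1],[-0.05,-0.05,0.15,0,-1],[-0.05,-0.1,0.15,0,-1],[0,-0.1,0.15,0,-1],[0,-0.1,0.15,0,-1],[0,0,0.15,0,-1],[0,0,0,0,-1]]'
python3 - <<'E'
from h import *
cv2.imwrite('pics/w5.png',r.grab_frame('wrist'))
f=r.grab_frame('side');cv2.imwrite('pics/s5.png',f)
h=cv2.cvtColor(f[185:295,215:395],cv2.COLOR_BGR2HSV)
for n,m in(('red',((h[...,0]<8)|(h[...,0]>172))&(h[...,1]>150)&(h[...,2]>90)),('grn',(h[...,0]>50)&(h[...,0]<85)&(h[...,1]>120)),('yel',(h[...,0]>20)&(h[...,0]<32)&(h[...,1]>150))):
    q=cv2.connectedComponentsWithStats(m.astype(np.uint8))
    for s,c in zip(q[2][1:],q[3][1:]):
        if 6<s[4]<100: x=plane('side',c[0]+215,c[1]+185,.0965);print(n,s[4],c+[215,185],x,np.degrees(np.arctan2(x[1]-.335,x[0]-.4845)))
print([plane('side',*p,.08) for p in((172,205),(205,235),(232,215))])
E
```

```text
clock: 5.73
tcp_pos: [0.3831, 0.3167, 0.238]
orientation: [0.659, 3.067, 0.014]
contact_force: [0.5, 1.3, 1.0]
grip_width: 0.0001
gripper_force: 0.0
red 28 [297.         217.82142857] [0.52286484 0.34238795 0.0965    ] 10.900063500601608
yel 27 [308.40740741 210.07407407] [0.51223007 0.30612111 0.0965    ] -46.162596624110265
[array([0.79385394, 0.33965399, 0.08      ]), array([0.66858713, 0.4247078 , 0.08      ]), array([0.65799593, 0.34158643, 0.08      ])]
```

View pics/w5.png

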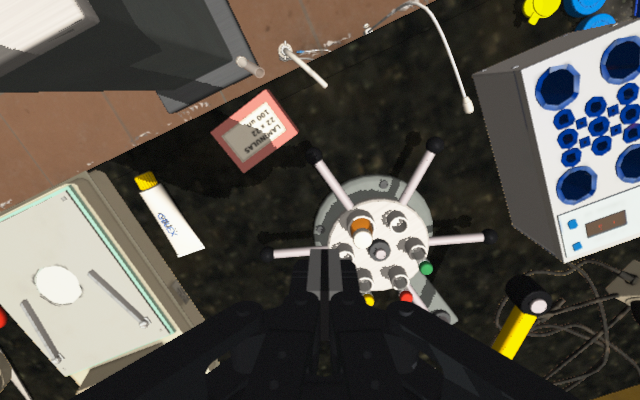

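The balls are at (434,145), (313,153), (490,238) and (269,253), the red cap is at (407,298), and the post stub is near (441,318).

Run:
```python
from h import *
np.set_printoptions(precision=4,suppress=True)
B=[plane('wrist',*p,.042) for p in((434,145),(313,153),(490,238),(269,253))]
print(fit(B))
print('red',plane('wrist',407,297,.0965),tri(ray('wrist',407,297),ray('side',297,217.8)))
print('head',plane('wrist',538,307,.135))
```

```text
(array([0.4813, 0.3358]), array([131.633 , 190.1646,  70.5281, 249.6754]), array([0.1215, 0.1245, 0.1215, 0.12  ]))
red [0.5147 0.3437 0.0965] (array([0.5199, 0.3435, 0.0951]), np.float64(0.004724617446815276))
head [0.5406 0.4417 0.135 ]
```

The wheel is about 1° off target, which is under 1 mm. Now the reader arm.

```bash
python3 -m crank '[[0.155,0.105,0,0,-1],[0.155,0.105,0,0,-1],[0.155,0.105,0,0,-1],[0.155,0.105,0,0,-1],[0.155,0.105,0,0,-1],[0.155,0.105,0,0,-1],[0.155,0.105,0,0,-1],[0,0,0,0,-1]]'
python3 - <<'E'
from h import *
cv2.imwrite('pics/w6.png',r.grab_frame('side'))
E
```

```text
clock: 6.5
tcp_pos: [0.6008, 0.4656, 0.2267]
orientation: [-0.655, -3.072, 0.004]
contact_force: [-1.5, -0.6, -0.5]
grip_width: 0.0002
gripper_force: 0.0
```

View pics/w6.png

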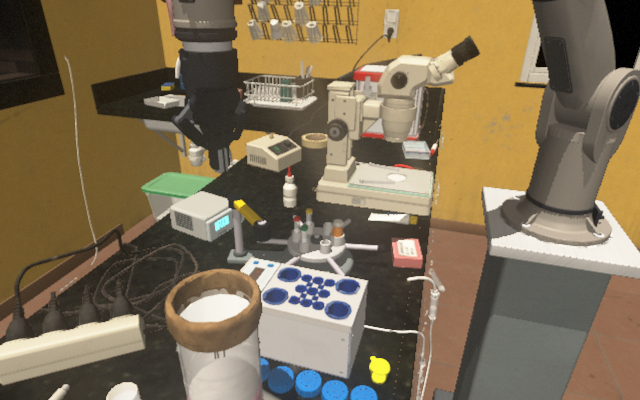

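The hand is above and beyond the yellow bar, with the tip at (215,165). It is clear of everything, so I can lower it.

```bash
python3 -m crank '[[0,0,-0.14,0,-1],[0,0,-0.14,0,-1],[0,0,-0.14,0,-1],[0,0,-0.14,0,-1],[0,0,0,0,-1]]'
python3 - <<'E'
import numpy as np
for t in range(110,190,7):print(t,np.round([.634+.09*np.cos(np.radians(t)),.3685+.09*np.sin(np.radians(t))],4))
E
```

```text
clock: 6.97
tcp_pos: [0.5926, 0.4599, 0.1121]
orientation: [-0.654, -3.064, 0.016]
contact_force: [-1.8, 0.6, -1.2]
grip_width: -0.0002
gripper_force: 0.0
110 [0.6032 0.4531]
117 [0.5931 0.4487]
124 [0.5837 0.4431]
131 [0.575  0.4364]
138 [0.5671 0.4287]
145 [0.5603 0.4201]
152 [0.5545 0.4108]
159 [0.55   0.4008]
166 [0.5467 0.3903]
173 [0.5447 0.3795]
180 [0.544  0.3685]
187 [0.5447 0.3575]
```

```bash
python3 -m crank '[[-0.045,-0.055,0,0,-1],[-0.045,-0.04,0,0,-1],[-0.04,-0.04,0,0,-1],[-0.03,-0.045,0,0,-1],[-0.03,-0.045,0,0,-1],[-0.02,-0.05,0,0,-1],[-0.015,-0.05,0,0,-1],[-0.01,-0.03,0,0,-1]]'; python3 -m crank '[[-0.005,-0.03,0,0,-1],[0,-0.03,0,0,-1],[0,0,0,0,-1]]';python3 - <<'E'
from h import *
f=r.grab_frame('side');cv2.imwrite('pics/s7.png',cv2.resize(f[185:295,215:395],None,fx=4.4,fy=4.4,interpolation=cv2.INTER_CUBIC))
E
```

```text
clock: 7.63
tcp_pos: [0.5508, 0.3909, 0.1212]
orientation: [0.657, 3.071, 0.001]
contact_force: [2.0, 1.5, 0.2]
grip_width: -0.0
gripper_force: 0.7
clock: 7.88
tcp_pos: [0.5499, 0.3784, 0.1204]
orientation: [-0.658, -3.072, 0.002]
contact_force: [0.0, 0.4, 0.7]
grip_width: 0.0001
gripper_force: 0.1
```

View pics/s7.png

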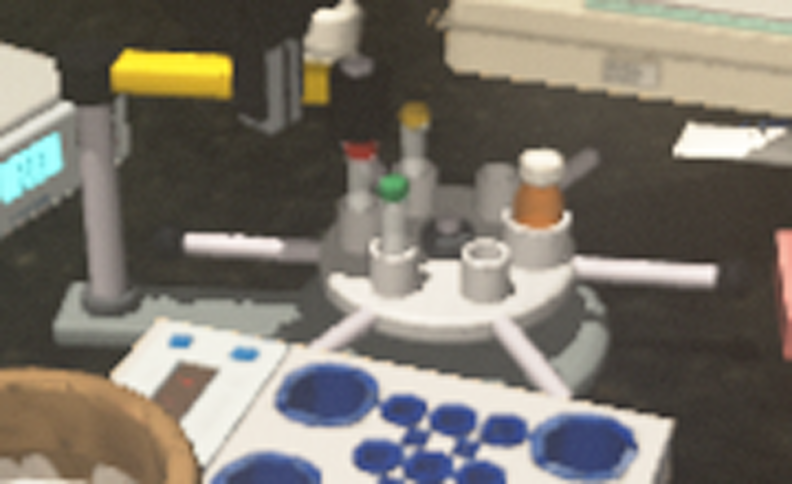

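The head at (356,90) is almost over the red cap at (361,150). I'll continue gently until the stop.

```bash
for i in 1; do :; done; python3 -m crank '[[0,-0.02,-0.01,0,-1],[0,-0.02,-0.01,0,-1],[0,0,0,0,-1]]'; python3 -m crank '[[0,-0.02,0,0,-1],[0,0,0,0,-1]]'
```

```text
clock: 8.18
tcp_pos: [0.5495, 0.375, 0.1169]
orientation: [-0.654, -3.073, -0.007]
contact_force: [-1.5, 5.1, 3.7]
grip_width: -0.0001
gripper_force: 2.7
clock: 8.35
tcp_pos: [0.5494, 0.3745, 0.1173]
orientation: [0.65, 3.073, 0.015]
contact_force: [1.1, 13.1, -1.0]
grip_width: -0.0003
gripper_force: 6.0
```

The tip has stalled with 13 N, so the arm is at its stop. Back off and lift.

```bash
python3 -m crank '[[0,0.05,0,0,-1],[0,0.08,0,0,-1],[0,0.08,0.05,0,-1],[0,0.05,0.15,0,-1],[0,0,0.15,0,-1],[0,0.05,0.1,0,-1],[0,0.1,0,0,-1],[0,0,0,0,-1]]'
python3 - <<'E'
from h import *
a=cv2.resize(r.grab_frame('side')[185:295,215:395],None,fx=3.4,fy=3.4,interpolation=cv2.INTER_CUBIC)
cv2.imwrite('pics/s8.png',a)
cv2.imwrite('pics/c8.png',r.grab_frame('scene'))
m=cv2.resize(cv2.imread('pics/c8.png')[125:255,235:365],(224,224)); 
a=cv2.copyMakeBorder(a,0,0,0,max(0,800-a.shape[1]-12)*0,cv2.BORDER_CONSTANT);cv2.imwrite('pics/s9.png',np.vstack([a[:,:612],np.pad(m,((0,0),(0,612-224),(0,0)))]))
E
```

```text
clock: 9.02
tcp_pos: [0.5488, 0.4553, 0.2076]
orientation: [0.65, 3.073, 0.006]
contact_force: [-1.1, 1.3, 1.0]
grip_width: 0.0003
gripper_force: 0.0
```

View pics/s9.png

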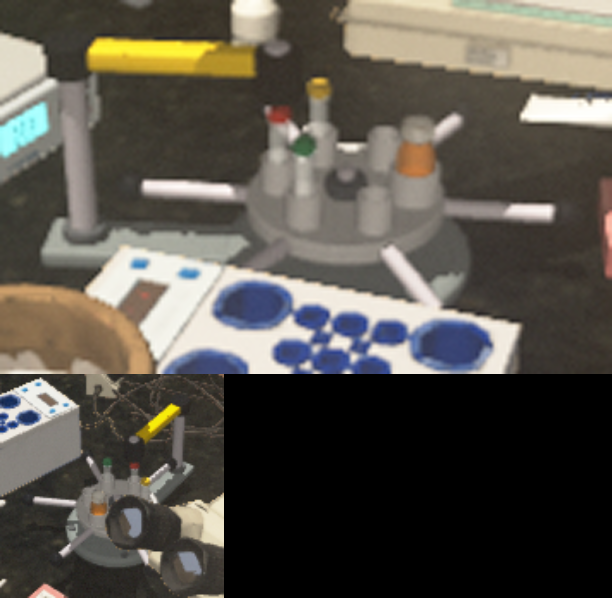

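In the side part the head top is at (277,47) and red at (279,115). In the scene part they are at (136,66) and (134,93). A numeric check before handing in:

Run:
```python
from h import *
S=lambda x,y:ray('side',215+x/3.4,185+y/3.4); C=lambda x,y:ray('scene',235+x/1.723,125+y/1.723)
h=tri(S(277,47),C(136,66));d=tri(S(279,116),C(134,93));print(h,d,np.linalg.norm(h[0][:2]-d[0][:2]))
print(plane('side',215+279/3.4,185+116/3.4,.0965),plane('side',215+277/3.4,185+47/3.4,.137))
```

```text
(array([0.52527863, 0.3409725 , 0.13620094]), np.float64(0.0025633193282948562)) (array([0.52341807, 0.3410171 , 0.09308422]), np.float64(0.00026567676847480317)) 0.001861094045632997
[0.52110627 0.34709555 0.0965    ] [0.5225284  0.34481464 0.137     ]
```

The head is within about 2 mm of the tube and the arm is at its stop.

```bash
python3 -c "
from bench import r
print(r.hand_in())"
```

```text
the job is handed in; nothing more can be done
None
```

The job is handed in at about 9 s on the robot clock: the red-capped tube is at the reading place and the reader arm is at its stop, head within about 2 mm of over the tube by camera measurement; the final pictures show all tubes and the vial seated, and no verdict was returned.

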